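# Spring the hold-down bar into the shaker

### The arm

A 7-joint arm with a two-finger parallel gripper is mounted at the origin on a cart in front of the work surface, level with it; the furniture and walls round the work are solid. World frame = base frame: x ahead of the robot, y to its left, z up, the work surface at z = 0. Lengths are in m, angles in rad, forces in N, time in s.
With the tool pointing down it reaches from about 0.4 to 0.925 m from the base axis. Payload 5.6 kg.
Tool frame: the origin (TCP) lies between the finger pads; the fingertips stand 14 mm ahead of it and the grasp point (between the pads) lies 5 mm behind it; z points along the fingers, x is the direction in which the jaws open and shut, and the axes are right-handed (so a half turn about z gives the same grasp; the last joint's range is limited). The gripper opens to 85 mm and grips with 20 to 120 N. Pads are 22 mm wide; open, the fingers measure 114 mm over their backs; the gripper's body (76 mm by 85 mm) begins 54 mm behind the grasp point. The pads swing forward as they close: fully open they stand 13 mm farther back than shut.
Start: joints at [1.238, 0.468, -0.012, 1.603, 0.006, 1.071, -0.056], TCP at [0.186, -0.623, 0.215] pointing down, gripper open.
Joint ranges: [-2.53, 2.53], [-0.31, 2.02], [-1.57, 1.55], [0.28, 2.44], [-1.29, 4.43], [0.15, 1.84], [-2.92, 2.92]. Speed limits (rad/s): [2.57, 2.57, 3.14, 3.14, 3.14, 3.14, 3.14].

### API

Orientations are given as a unit quaternion [w, x, y, z].
In Python, from station import env, snapshot, camera_params, hand_in gives the robot as it stands. The module is installed in compiled form; this text tells all that it offers.
- The arm moves only by the tool arm_command, never from a script. Its argument "plan" is one flat list of numbers, 7 for each row, row after row: the shift along the tool's x, y, z each as a share of 0.025 m, from -1 to 1, then the turn, a rotation vector about the tool's x, y, z each as a share of 0.1 rad, from -1 to 1, then the gripper command: -1 is shut, 1 is fully open, values between are in proportion. In form: [dx, dy, dz, ax, ay, az, fingers, dx, dy, dz, ax, ay, az, fingers, ...]. A call has 1 to 10 rows; each row shifts and turns the commanded pose from where the row before left it, along the tool's axes as they then stand; what a row does not reach is not made up. A row lasts 1/12 s, in which the tool goes at most 41.7 mm and 7.16 degrees, less where a joint would pass 70% of its speed; a pose out of reach is approached as far as the arm can. A call with a number of a shift or a turn outside -1 to 1 is refused whole. A call with a gripper value outside its range is refused whole. The fingers move at their own pace and stop on an object; "newtons" is the grip in N (left out, the last holds). Time passes only in rows, so rows that do not move let the fingers close. It gives the time, the measured TCP pose, the force and the opening at its end, in the units of the state.
- env.get_obs(): the state, without advancing time (a new reading comes with each control period).
- snapshot(name): name is "scene" or "top" or "wrist"; returns the picture (384x512x3 uint8, blue, green, red); there is no depth.
- camera_params(name): a dict with "camera_matrix" (3x3 intrinsics, pixels), "R" (3x3) and "t" (3): a world point X has camera coordinates R X + t; the wrist camera has in their place "hand_eye" (4x4, takes a point from camera to tool coordinates, whose origin is the TCP and whose axes are the tool frame's). Camera axes: x right, y down, z forward; pixel columns grow to the right and rows downward; lengths in m; the calibration is good to about 2 mm. A picture is of the moment at which its call begins: read the wrist's pose just before it. camera_params takes no time and is no camera call.
- hand_in(): hands the job in, once; it reports no verdict.
The state is a dict: "clock": time; "qpos": joint angles; "dq": joint speeds; "joint_torque": joint torques, N m; "position": TCP position; "orientation": TCP orientation; "force": force on the tool from outside, world axes, zero at the start; "ft_torque": the same for the moment, N m; "opening": opening from 0.0 (shut) to 1.0 (fully open).
Only numpy, scipy, OpenCV 4.12 (cv2) and the standard library are available. Lean on these libraries where they do the work, as an engineer would, in place of code of your own. Each camera call takes 0.05 s, during which the arm holds its last target. There are 200 camera calls.

### The job

Secure the slide box on the shaker with the longer of the two sprung hold-down bars: pinch the bar's two upright tabs together so that its ends draw in, lower it level between the shaker's two cheeks onto the slide box, and let go so that both ends spring out into the recesses in the cheeks. Leave the shorter bar where it lies.

Things in the scene. Friction and masses are not known exactly. Their poses are not given: they have to be found in the camera images.
- long_bar_grip (a point): Longer sprung bar, lying along its own y: grey housing 28 x 84 x 20 mm, a steel rod out of each end, 166 mm tip to tip when free; about 150 g. Two upright black tabs on top, each 26 mm wide (x), 5 mm thick (y), stand across its y axis. This point lies midway between the tabs at their mid-height: 42 mm above the bar's underside, 18 mm below the tabs' tops. z up. Same either way round.
- long_bar_a_tip (a point): Tip, on the axis, of the long bar's 8 mm thick rod on its +y side; rod axis 32 mm below the grip point. Each tab is one piece with the rod on its side: pinching the tabs along y, from 66 mm over their outer faces when free to a stop at 34 mm, draws each rod 16 mm inward against a spring (2.5 N, rising to 6.5 N, per tab); the bar is then 134 mm long. Let go, they spring back.
- long_bar_b_tip (a point): Tip, on the axis, of the long bar's 8 mm thick rod on its -y side, like the other.
- short_bar_grip (a point): Shorter bar of the same make, 118 mm tip to tip: too short for the shaker. The two bars may lie in either of two places on the worktop. This point lies midway between its tabs at their mid-height, 42 mm above its underside.
- shaker: Low white shaker, 180 x 200 mm, fixed, at rest; origin at the centre of its underside, on the worktop; z up. A closed blue slide box (fixed; 87 x 100 mm, flat top 70 mm above the worktop) stands in the middle. Two grey cheeks, 64 mm wide (x), 16 mm thick, 104 mm high, stand at its +y and -y sides, inner faces 148 mm apart (74 mm either side of the origin), each with a recess inside.
- recess_left (a point): Centre of the bottom of the blind recess in the inner face of the shaker's +y cheek, 80 mm above the worktop. The recess is 32 mm wide (x), 22 mm high and 6 mm deep; the bottoms of the two recesses are 160 mm apart. A bar lying on the slide box has its rods level with the recess centres.
- recess_right (a point): The same point of the like recess in the shaker's -y cheek.

How it is judged:
On the way:
1. the long bar has been lifted clear of the worktop (height (world z) of long_bar_grip above 0.075 m), for 0.2 s.
At the end, for the whole second after the job is handed in: Both tips of the long bar are inside the recesses, one in each cheek: within 17 mm of the centre of the recess bottom and more than 2.5 mm deep past the cheek's inner face; the bar is level with its tabs up (within about 11 degrees) (((distance between long_bar_a_tip and recess_left below 0.017 m and y of long_bar_a_tip in the frame of shaker above 0.0765 m and distance between long_bar_b_tip and recess_right below 0.017 m and y of long_bar_b_tip in the frame of shaker below -0.0765 m) or (distance between long_bar_b_tip and recess_left below 0.017 m and y of long_bar_b_tip in the frame of shaker above 0.0765 m and distance between long_bar_a_tip and recess_right below 0.017 m and y of long_bar_a_tip in the frame of shaker below -0.0765 m)) and angle between long_bar_grip's own z axis and vertical below 0.2 rad); the robot touches nothing.
It fails at once if the shorter bar was moved by more than 30 mm (distance of short_bar_grip from where it was at the start of the episode above 0.03 m).
It also fails if it takes over 48 s, if anything falls off the work surface, if the arm or the gripper's body presses on something with over 40 N, if the wrist force passes 120 N, or if a joint passes its speed limit or range.

## Working session

There is one attempt and no reset: what is moved stays moved. The work goes in short steps, Python scripts to look and compute and a tool call to move; the robot and the scene stay as the last step left them, time stands still between calls to the robot, and variables do not carry over. Pictures are saved under pics/ and viewed, about 8 in all and at most 12, crops included, and the job is handed in when it is done.

Besides the shell and the picture viewer there is one more tool, called as name(argument=value, ...) on one line, values as JSON. arm_command: Moves the arm, as the interface text tells. Shift numbers are shares of 0.025 m and turn numbers shares of 0.1 rad, none past 1 either way. Its arguments: {"type":"object","properties":{"plan":{"type":"array","items":{"type":"number","minimum":-1,"maximum":1}},"newtons":{"type":"number"}},"required":["plan"]}

```bash
mkdir -p pics
python3 - <<'E'
from station import env,snapshot,camera_params
import cv2,numpy as np
o=env.get_obs();print({k:np.round(v,4) for k,v in o.items()})
a=snapshot("scene");b=snapshot("top")
cv2.imwrite("pics/scene.png",a);cv2.imwrite("pics/top.png",b)
w=snapshot("wrist");cv2.imwrite("pics/wrist.png",w)
for n in("scene","top","wrist"):print(n,camera_params(n))
E
```

```text
{'clock': np.float64(0.0), 'qpos': array([ 1.238 ,  0.4684, -0.0115,  1.6036,  0.006 ,  1.0714, -0.0563]), 'dq': array([ 0.0017,  0.0018, -0.001 ,  0.0005, -0.0004,  0.0012,  0.0002]), 'joint_torque': array([ 6.00000e-04, -5.32376e+01,  2.17000e-02, -2.51301e+01,
        1.14000e-02,  8.00000e-03, -0.00000e+00]), 'position': array([ 0.1855, -0.6224,  0.2145]), 'orientation': array([-5.000e-04,  8.018e-01, -5.976e-01, -8.000e-04]), 'force': array([-0.0321, -0.1854, -0.2498]), 'ft_torque': array([-0.0076,  0.0123,  0.0272]), 'opening': np.float64(1.0002)}
scene {'camera_matrix': array([[424.19038248,   0.        , 255.75915512],
       [  0.        , 424.19038248, 190.5487769 ],
       [  0.        ,   0.        ,   1.        ]]), 'R': array([[-0.7735882 , -0.63360572, -0.01025146],
       [-0.46336523,  0.57662375, -0.67290246],
       [ 0.43226608, -0.51579923, -0.73966018]]), 't': array([0.21192937, 0.48260325, 0.51944158])}
top {'camera_matrix': array([[365.95444491,   0.        , 252.37322756],
       [  0.        , 365.95444491, 185.94089661],
       [  0.        ,   0.        ,   1.        ]]), 'R': array([[ 0.00792383, -0.99948953, -0.03094997],
       [-0.99053277, -0.00360341, -0.13722917],
       [ 0.13704759,  0.03174434, -0.99005568]]), 't': array([-0.29815927,  0.52173913,  0.85334161])}
wrist {'camera_matrix': array([[326.52384626,   0.        , 255.38778029],
       [  0.        , 326.52384626, 185.71293224],
       [  0.        ,   0.        ,   1.        ]]), 'hand_eye': array([[ 9.99999489e-01, -9.63375216e-04,  3.07220369e-04,
        -3.09430915e-04],
       [ 8.29804052e-04,  9.55461969e-01,  2.95113091e-01,
        -7.52398374e-02],
       [-5.77842017e-04, -2.95112685e-01,  9.55462280e-01,
        -1.59772576e-01],
       [ 0.00000000e+00,  0.00000000e+00,  0.00000000e+00,
         1.00000000e+00]])}
```

View pics/top.png

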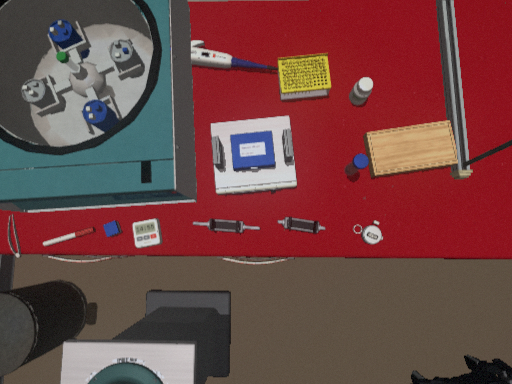

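View pics/scene.png

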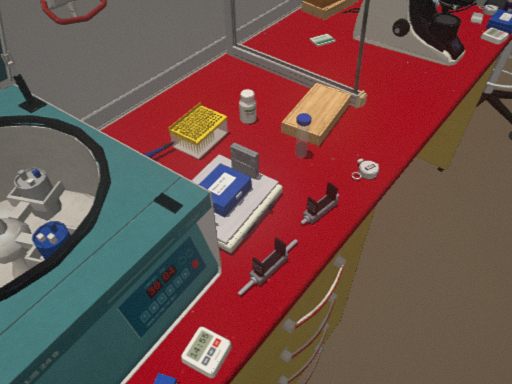

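The top view shows the long bar at about (226,226), the short bar at (301,225) and the shaker at (253,153). The scene view agrees: long bar at (268,265), short bar at (320,207). Next I'll measure them.

```bash
cat > h.py <<'E'
import numpy as np,cv2
from station import camera_params
def ray(n,u,v,z):
    p=camera_params(n);R,t=p["R"],p["t"]
    d=R.T@np.linalg.solve(p["camera_matrix"],[u,v,1]);c=-R.T@t
    return c+d*(z-c[2])/d[2]
def proj(n,X):
    p=camera_params(n);q=p["camera_matrix"]@(p["R"]@np.array(X)+p["t"]);return q[:2]/q[2]
def tri(uv1,uv2,n1="top",n2="scene"):
    P=[camera_params(n)["camera_matrix"]@np.c_[camera_params(n)["R"],camera_params(n)["t"]] for n in(n1,n2)]
    X=cv2.triangulatePoints(P[0],P[1],np.array(uv1,float),np.array(uv2,float));return (X[:3]/X[3]).ravel()
E
python3 - <<'E'
from h import *
t=cv2.imread("pics/top.png");s=cv2.imread("pics/scene.png")
def blobs(im,box,name):
    x0,y0,x1,y1=box;c=im[y0:y1,x0:x1].astype(int)
    m=((c[...,2]-c[...,1]<70)|(c[...,2]<90)).astype(np.uint8)
    cs,_=cv2.findContours(m,0,1)
    for k in cs:
        if cv2.contourArea(k)<60: continue
        k=k+[x0,y0];p=k[:,0]
        r=cv2.minAreaRect(k)
        l=p[p[:,0].argmin()];rr=p[p[:,0].argmax()]
        print(name,np.round(r[0],1),np.round(r[1],1),round(r[2],1),l,rr)
        if name=="top":
            a,b=ray("top",*l,.01),ray("top",*rr,.01);print(a.round(4),b.round(4),np.linalg.norm(a-b),((a+b)/2).round(4))
blobs(t,(180,205,340,245),"top")
x=cv2.resize(t[110:245,185:335],None,fx=5,fy=5,interpolation=cv2.INTER_CUBIC)[:600]
cv2.imwrite("pics/c1.png",x)
x=cv2.resize(s[135:300,200:350],None,fx=3.6,fy=3.6,interpolation=cv2.INTER_CUBIC)
cv2.imwrite("pics/c2.png",x)
E
```

```text
top [226.  226.1] [66.4 13.6] 4.8 [193 222] [259 229]
[ 0.4365 -0.1493  0.01  ] [ 0.4206 -0.3114  0.01  ] 0.16290191554368058 [ 0.4286 -0.2304  0.01  ]
top [301.  224.9] [48.5 13.1] 7.1 [277 221] [325 228]
[ 0.4403 -0.3552  0.01  ] [ 0.4242 -0.4713  0.01  ] 0.11719706448823025 [ 0.4322 -0.4133  0.01  ]
```

View pics/c1.png

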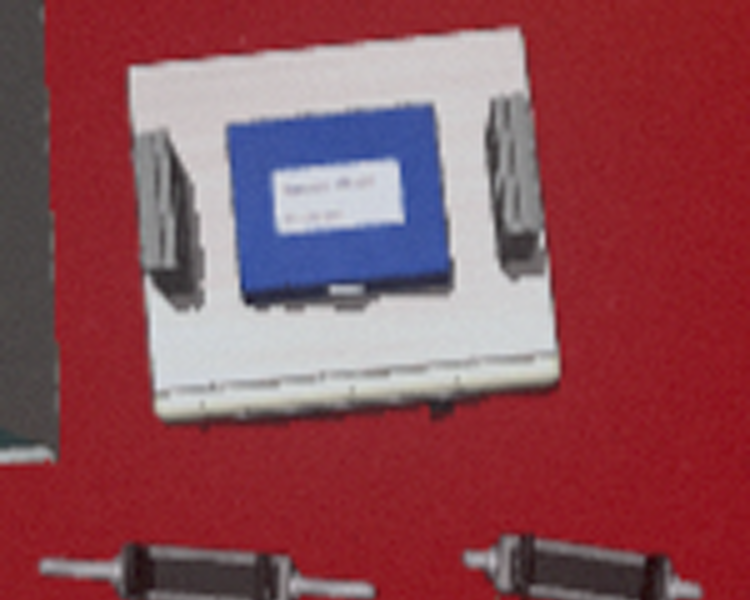

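View pics/c2.png

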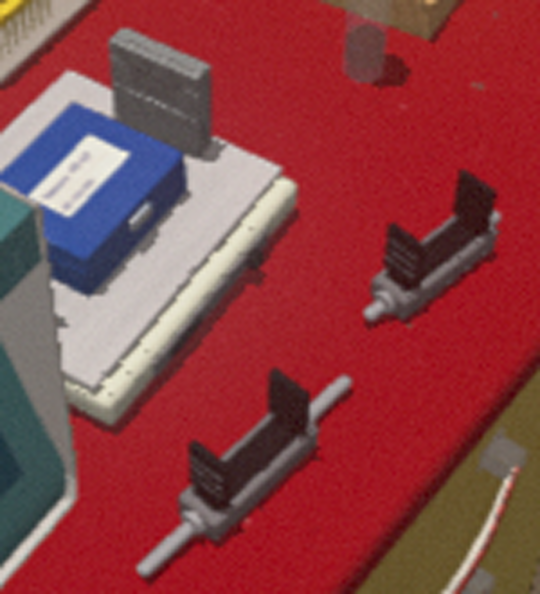

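```bash
cat >> h.py <<'E'
from scipy.spatial.transform import Rotation as Ro
def pose(o):
    q=o["orientation"];return np.array(o["position"]),Ro.from_quat([q[1],q[2],q[3],q[0]])
def go(tgt,yaw,pos=None):
    """turn units first (about tool z), then total shift units in the turned, vertical tool frame"""
    from station import env
    p,R=pose(env.get_obs()); 
    if pos is not None:p=np.array(pos)
    T=Ro.from_matrix(np.c_[[np.cos(yaw),np.sin(yaw),0],[np.sin(yaw),-np.cos(yaw),0],[0,0,-1]])
    print("turn units",((R.inv()*T).as_rotvec()/.1).round(2),"shift units",(T.inv().apply(np.array(tgt)-p)/.025).round(2))
def wray(o,u,v,z):
    p,R=pose(o);c=camera_params("wrist");H=c["hand_eye"]
    d=R.apply(H[:3,:3]@np.linalg.solve(c["camera_matrix"],[u,v,1]));a=p+R.apply(H[:3,3])
    return a+d*(z-a[2])/d[2]
E
python3 - <<'E'
from h import *
f=lambda u,v:(185+u/5-.4,110+v/5-.4)
a=ray("top",*f(42,566),.01);b=ray("top",*f(372,591),.01);print(a,b,np.linalg.norm(a-b),(a+b)/2,np.degrees(np.arctan2(*(a-b)[1::-1])))
c=np.array([ray("top",*f(*p),.07) for p in[(228,125),(432,104),(450,274),(243,291)]]);print(c.round(4),c.mean(0),[np.linalg.norm(c[i]-c[i-1]) for i in range(4)])
d=c[0]+c[3]-c[1]-c[2];print(np.degrees(np.arctan2(d[1],d[0])))
y=np.arctan2(*(b-a)[1::-1]);m=(a+b)/2
go([m[0],m[1],.215],y)
E
```

```text
[ 0.43454655 -0.14936726  0.01      ] [ 0.42351464 -0.31141709  0.01      ] 0.16242490708777166 [ 0.4290306  -0.23039217  0.01      ] 86.10546859350676
[[ 0.6403 -0.243   0.07  ]
 [ 0.6504 -0.3392  0.07  ]
 [ 0.5689 -0.3477  0.07  ]
 [ 0.5606 -0.2513  0.07  ]] [ 0.60504518 -0.29531741  0.07      ] [np.float64(0.08010054842563609), np.float64(0.09674830617002768), np.float64(0.08197468631808207), np.float64(0.0967046897180595)]
95.44069138157538
turn units [0.   0.01 3.58] shift units [-1.631e+01 -8.650e+00 -1.000e-02]
```

arm_command(plan=[0,0,0,0,0,0.9,1,0,0,0,0,0,0.9,1,0,0,0,0,0,0.9,1,0,0,0,0,0,0.9,1,-0.9,-0.5,0,0,0,0,1,-0.9,-0.5,0,0,0,0,1,-0.9,-0.5,0,0,0,0,1,-0.9,-0.5,0,0,0,0,1,-0.9,-0.5,0,0,0,0,1,-0.9,-0.5,0,0,0,0,1], newtons=40)

```text
clock: 0.98
position: [0.2704, -0.4922, 0.2152]
orientation: [0.0, -0.682, 0.732, 0.0]
force: [0.4, -0.2, 0.9]
opening: 1.001
```

arm_command(plan=[-1,-0.5,0,0,0,0,1,-1,-0.5,0,0,0,0,1,-1,-0.5,0,0,0,0,1,-1,-0.5,0,0,0,0,1,-1,-0.6,0,0,0,0,1,-1,-0.6,0,0,0,0,1,-1,-0.6,0,0,0,0,1,-1,-0.6,0,0,0,0,1,-1,-0.6,0,0,0,0,1,-1,-0.6,0,0,0,0,1])

```text
clock: 1.82
position: [0.4277, -0.2526, 0.2154]
orientation: [-0.0, -0.682, 0.732, 0.0]
force: [0.5, -0.4, -0.1]
opening: 0.996
```

arm_command(plan=[-0.9,-0.05,0,0,0,0,1,0,0,0,0,0,0,1,0,0,0,0,0,0,1,0,0,0,0,0,0,1])

```text
clock: 2.15
position: [0.4296, -0.2323, 0.2154]
orientation: [-0.0, -0.682, 0.732, -0.0]
force: [-0.2, -1.3, 0.4]
opening: 1.002
```

Run:
```python
from h import *
from station import env,snapshot
import pickle
o=env.get_obs();w=snapshot("wrist");cv2.imwrite("pics/w1.png",w);pickle.dump(o,open("w1.pkl","wb"))
print(o["clock"],o["position"],o["orientation"])
```

```text
2.15 [ 0.42962797 -0.23230854  0.21540091] [-3.15410622e-04 -6.81594680e-01  7.31729862e-01 -4.11812649e-05]
```

View pics/w1.png

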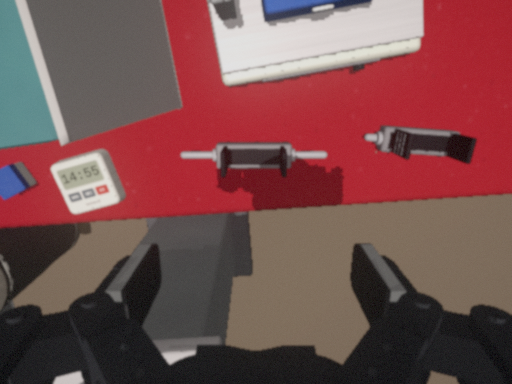

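The wrist view shows the long bar level in the picture, with tips at (181,155) and (327,155) and tabs at about (224,165) and (284,165). The short bar is well to the right.

Run:
```python
from h import *
import pickle
o=pickle.load(open("w1.pkl","rb"));w=cv2.imread("pics/w1.png")
c=w[140:172,170:340].astype(int);m=((c[...,2]-c[...,1]<70)&(c.sum(2)>150)).astype(np.uint8)
for x in range(8,165,6):
    r=np.where(m[:,x])[0]
    if 0<len(r)<12: print(x+170,r.mean()+140,len(r),end="; ")
cols=np.where(m.any(0))[0]+170;print(cols.min(),cols.max())
a=wray(o,cols.min(),155,.01);b=wray(o,cols.max()+1,155,.01);print(a,b,np.linalg.norm(a-b),(a+b)/2,np.degrees(np.arctan2(*(a-b)[1::-1])))
```

```text
184 154.5 8; 190 154.5 8; 196 154.5 8; 202 154.5 8; 208 154.5 8; 226 145.0 7; 280 145.0 7; 298 155.0 9; 304 154.5 8; 310 154.5 8; 316 154.5 8; 322 154.5 8; 180 327
[ 0.43469923 -0.1466864   0.01      ] [ 0.42260263 -0.31458775  0.01      ] 0.16833653657631012 [ 0.42865093 -0.23063707  0.01      ] 85.8791954123362
```

arm_command(plan=[-0.07,0.04,0.9,0,0,0,1,0,0,0.9,0,0,0,1,0,0,0.9,0,0,0,1,0,0,0.9,0,0,0,1,0,0,0.9,0,0,0,1,0,0,0.9,0,0,0,1,0,0,0.7,0,0,0,1,0,0,0.5,0,0,0,1,0,0,0.3,0,0,0,1,0,0,0,0,0,0,1])

```text
clock: 3.03
position: [0.4277, -0.2304, 0.0415]
orientation: [-0.001, -0.681, 0.732, 0.001]
force: [-0.8, 0.1, -0.1]
opening: 1.002
```

arm_command(plan=[0,0,0,0,0,0,0.5,0,0,0,0,0,0,0.2,0,0,0,0,0,0,0,0,0,0,0,0,0,-0.2,0,0,0,0,0,0,-0.5,0,0,0,0,0,0,-1,0,0,0,0,0,0,-1,0,0,0,0,0,0,-1,0,0,0,0,0,0,-1,0,0,0,0,0,0,-1])

```text
clock: 3.87
position: [0.4291, -0.2298, 0.0429]
orientation: [-0.0, -0.682, 0.731, 0.0]
force: [0.3, -0.2, 0.6]
opening: 0.0
```

The gripper shut completely, so the grasp missed. I'll look.

Run:
```python
from h import *
from station import env,snapshot
s=snapshot("scene");w=snapshot("wrist");t=snapshot("top")
o=env.get_obs();print(o["opening"],o["force"],o["position"])
x=cv2.resize(s[190:320,190:350],None,fx=3,fy=3,interpolation=cv2.INTER_CUBIC)
y=cv2.resize(t[195:260,170:270],None,fx=3,fy=3,interpolation=cv2.INTER_CUBIC)
W=cv2.resize(w,None,fx=.6,fy=.6)
im=np.zeros((600,790,3),np.uint8);im[:390,:480]=x;im[:195,485:785]=y;im[200:200+W.shape[0],482:482+W.shape[1]]=W[:,:308]
cv2.imwrite("pics/g1.png",im)
```

```text
0.001988634413632217 [-0.4248171  -0.49455139  0.60063368] [ 0.42914183 -0.22977121  0.04293111]
```

View pics/g1.png

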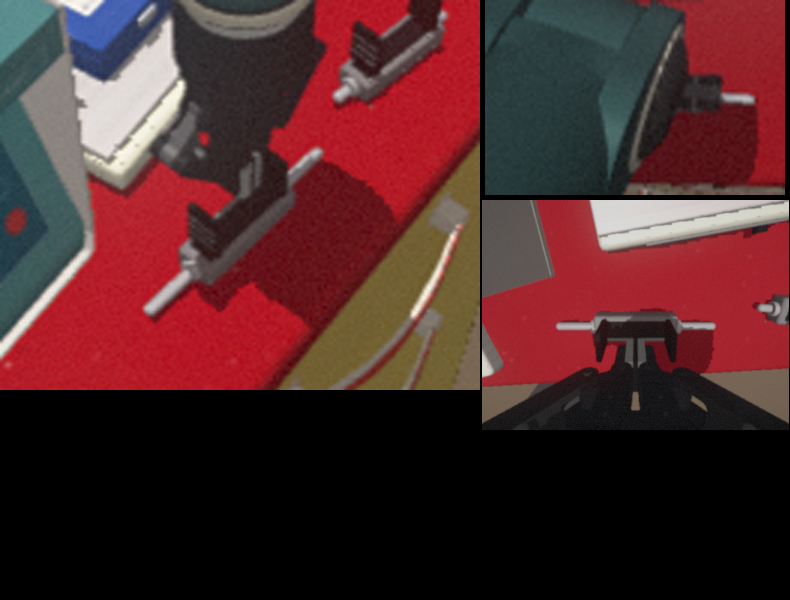

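```bash
python3 - <<'E'
from h import *
import pickle
from station import env
for n,X in dict(tcp=[.4291,-.2298,.0429],tip=[.4291,-.2298,.0289],tabA=[.431,-.1975,.06],tabB=[.4265,-.2635,.06]).items():
    u=proj("scene",X);print(n,u,(u-[190,190])*3)
o=pickle.load(open("w1.pkl","rb"))
w=cv2.imread("pics/w1.png")[140:185,205:300].astype(int)
d=(w.max(2)<60).astype(np.uint8)
for l in cv2.findContours(d,0,1)[0]:
    if cv2.contourArea(l)>20:print(cv2.boundingRect(l+[205,140]))
for u,v in[(224,177),(284,177),(224,147)]:print(u,v,wray(o,u,v,.06))
E
python3 -c "
import cv2
w=cv2.imread('pics/w1.png');cv2.imwrite('pics/w1c.png',cv2.resize(w[135:190,170:340],None,fx=4.5,fy=4.5,interpolation=2))"
```

```text
tcp [269.23157752 256.12684712] [237.69473255 198.38054137]
tip [269.13354482 260.26241932] [237.40063446 210.78725797]
tabA [257.44587893 262.04137943] [202.3376368  216.12413829]
tabB [281.53796067 239.97056648] [274.61388201 149.91169945]
(261, 148, 26, 28)
(222, 148, 10, 28)
224 177 [ 0.41886284 -0.19993014  0.06      ]
284 177 [ 0.41453935 -0.25989076  0.06      ]
224 147 [ 0.44906966 -0.20296474  0.06      ]
```

View pics/w1c.png

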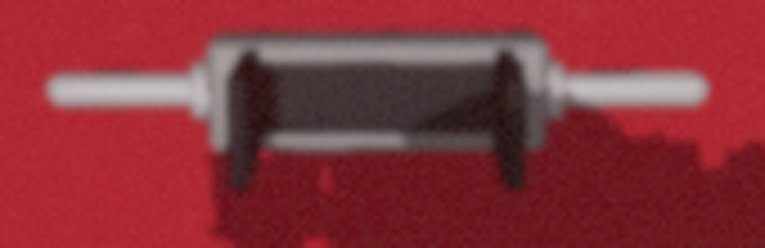

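Run:
```python
from h import *
from station import env,snapshot
w=snapshot("wrist");s=snapshot("scene");cv2.imwrite("pics/w2.png",w);cv2.imwrite("pics/s2.png",s)
o=env.get_obs();print(o["opening"],o["clock"])
x=cv2.resize(w[180:300,110:400],None,fx=2.7,fy=2.7,interpolation=cv2.INTER_CUBIC)
y=cv2.resize(s[220:290,230:310],None,fx=3.5,fy=3.5,interpolation=cv2.INTER_CUBIC)
im=np.zeros((x.shape[0]+y.shape[0],x.shape[1],3),np.uint8);im[:x.shape[0]]=x;im[x.shape[0]:,:y.shape[1]]=y
print(im.shape);cv2.imwrite("pics/g2.png",im)
```

```text
0.0016601759779004352 4.1167
(569, 783, 3)
```

View pics/g2.png

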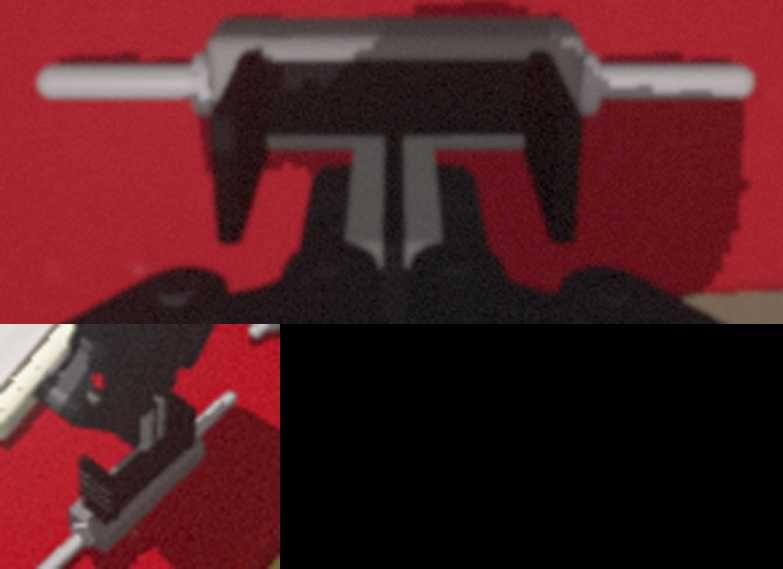

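The tabs stand free (still about 66 mm over) with the shut fingers between them. I'll raise, open, check that the bar hasn't moved, then try again lower, closing slowly while watching the opening.

arm_command(plan=[0,0,-0.6,0,0,0,-1,0,0,-0.6,0,0,0,-1,0,0,-0.6,0,0,0,-1,0,0,-0.6,0,0,0,-1,0,0,-0.4,0,0,0,1,0,0,0,0,0,0,1,0,0,0,0,0,0,1,0,0,0,0,0,0,1,0,0,0,0,0,0,1,0,0,0,0,0,0,1], newtons=25)

```text
clock: 4.95
position: [0.4286, -0.2295, 0.1121]
orientation: [-0.0, -0.682, 0.732, 0.001]
force: [-1.0, 0.4, 0.4]
opening: 0.847
```

Run:
```python
from h import *
from station import env,snapshot
o=env.get_obs();w=snapshot("wrist");cv2.imwrite("pics/w3.png",w);print(o["position"],o["opening"])
c=w[:,60:450].astype(int);m=((c[...,2]-c[...,1]<70)&(c.sum(2)>180)&(c.max(2)-c.min(2)<80)).astype(np.uint8)
for k in cv2.findContours(m,0,1)[0]:
    if cv2.contourArea(k)>150:
        k=k+[60,0];r=cv2.boundingRect(k);print(r)
        if 130<r[2]<290:
            p=k[:,0];a=p[p[:,0].argmin()];b=p[p[:,0].argmax()]
            L=p[p[:,0]<a[0]+12].mean(0)[1];Q=p[p[:,0]>b[0]-12].mean(0)[1]
            A=wray(o,a[0],L,.01);B=wray(o,b[0]+1,Q,.01);print(A,B,(A+B)/2,np.linalg.norm(A-B),np.degrees(np.arctan2(*(A-B)[1::-1])))
```

```text
[ 0.42862499 -0.22954126  0.11213804] 0.8469219360750604
(76, 361, 37, 23)
(398, 359, 40, 25)
(60, 257, 76, 49)
(162, 252, 71, 105)
(223, 244, 128, 116)
(131, 239, 39, 55)
(342, 237, 108, 68)
(222, 193, 70, 6)
(60, 176, 26, 71)
(156, 161, 201, 36)
[ 0.43515251 -0.14669852  0.01      ] [ 0.42303333 -0.31383357  0.01      ] [ 0.42909292 -0.23026605  0.01      ] 0.1675738683427774 85.85266566558121
(407, 139, 43, 37)
(197, 0, 253, 86)
[ 0.54809869 -0.19518149  0.01      ] [ 0.53709695 -0.37871033  0.01      ] [ 0.54259782 -0.28694591  0.01      ] 0.18385829563948886 86.56947640536423
(60, 0, 97, 144)
```

arm_command(plan=[0.03,0,0,0,0,0,1,0,0,0,0,0,0,1,0,0,0,0,0,0,1,0,0,0.7,0,0,0,1,0,0,0.7,0,0,0,1,0,0,0.7,0,0,0,1,0,0,0.5,0,0,0,1,0,0,0.4,0,0,0,1,0,0,0,0,0,0,1,0,0,0,0,0,0,1])

```text
clock: 5.83
position: [0.429, -0.2304, 0.0378]
orientation: [-0.0, -0.682, 0.731, 0.0]
force: [-0.2, -0.6, 0.2]
opening: 0.998
```

arm_command(plan=[0,0,0,0,0,0,0.45,0,0,0,0,0,0,0.45,0,0,0,0,0,0,0.45,0,0,0,0,0,0,0.45])

```text
clock: 6.17
position: [0.4297, -0.2308, 0.0387]
orientation: [0.0, -0.682, 0.732, -0.001]
force: [-0.9, 0.4, 2.4]
opening: 0.724
```

Run:
```python
from h import *
from station import env,snapshot
w=snapshot("wrist");s=snapshot("scene")
o=env.get_obs();print(o["opening"],o["clock"],o["position"],o["force"])
x=cv2.resize(w[150:340,90:420],None,fx=2.3,fy=2.3,interpolation=cv2.INTER_CUBIC)[:,:]
cv2.imwrite("pics/g3.png",x)
y=cv2.resize(s[210:290,225:320],None,fx=3.,fy=3.,interpolation=cv2.INTER_CUBIC)
im=np.zeros((600,790,3),np.uint8);h=min(360,x.shape[0]);im[:h,:x.shape[1]]=x[:h];im[h:h+y.shape[0],:y.shape[1]]=y[:600-h]
cv2.imwrite("pics/g3.png",im)
```

```text
0.7234763919059998 6.2667 [ 0.42969198 -0.23081652  0.03867552] [-0.34944709  0.24633908  5.68671298]
```

View pics/g3.png

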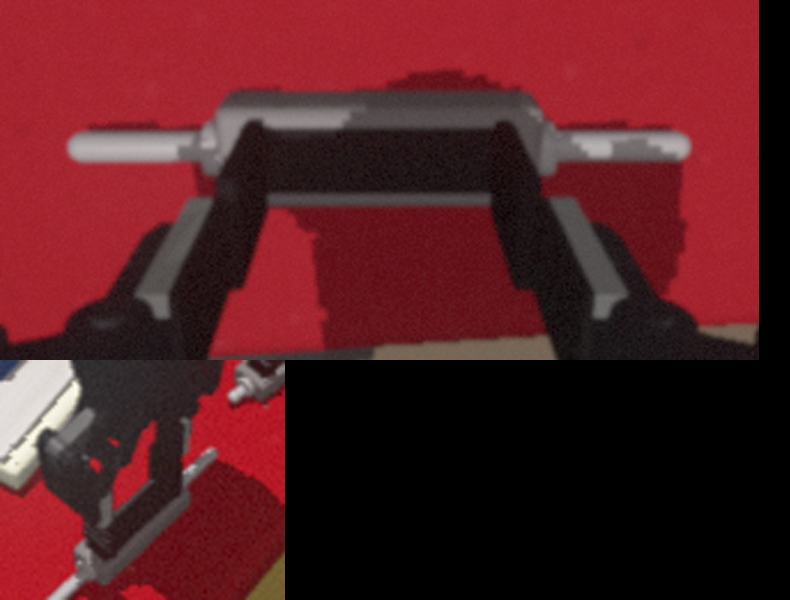

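Now both pads bear on the tabs and pinching has begun (opening 0.72). I'll close on in small steps, rising slightly as the pads swing forward.

arm_command(plan=[0,0,-0.04,0,0,0,0.35,0,0,-0.02,0,0,0,0.25,0,0,-0.02,0,0,0,0.15,0,0,0,0,0,0,0.15])

```text
clock: 6.6
position: [0.4304, -0.2308, 0.0413]
orientation: [0.001, -0.682, 0.731, -0.001]
force: [-1.6, 1.0, 10.5]
opening: 0.575
```

arm_command(plan=[0,0,0,0,0,0,0.05,0,0,-0.02,0,0,0,-0.02,0,0,0,0,0,0,-0.1,0,0,0,0,0,0,-0.1])

```text
clock: 6.93
position: [0.4308, -0.2301, 0.0426]
orientation: [0.001, -0.682, 0.731, -0.001]
force: [-2.4, 4.2, 19.3]
opening: 0.449
```

arm_command(plan=[0,0,-0.1,0,0,0,-0.1,0,0,-0.1,0,0,0,-0.1,0,0,0,0,0,0,-0.1])

```text
clock: 7.18
position: [0.4292, -0.2307, 0.0458]
orientation: [0.0, -0.682, 0.732, -0.0]
force: [0.9, 0.8, 0.4]
opening: 0.449
```

arm_command(plan=[0,0,-0.03,0,0,0,-0.16,0,0,-0.03,0,0,0,-0.22,0,0,0,0,0,0,-0.26,0,0,0,0,0,0,-0.26], newtons=30)

```text
clock: 7.52
position: [0.4289, -0.2305, 0.0468]
orientation: [-0.0, -0.682, 0.732, 0.0]
force: [-0.2, -0.0, -0.1]
opening: 0.372
```

Run:
```python
from h import *
from station import env,snapshot
o=env.get_obs();w=snapshot("wrist");cv2.imwrite("pics/w4.png",w);print(o["position"],o["opening"],o["force"])
c=w[:,60:450].astype(int);m=((c[...,2]-c[...,1]<70)&(c.sum(2)>180)&(c.max(2)-c.min(2)<80)).astype(np.uint8)
for k in cv2.findContours(m,0,1)[0]:
    k=k+[60,0];r=cv2.boundingRect(k)
    if cv2.contourArea(k)>150 and 130<r[2]<290 and r[1]>120:
            p=k[:,0];a=p[p[:,0].argmin()];b=p[p[:,0].argmax()]
            L=p[p[:,0]<a[0]+12].mean(0)[1];Q=p[p[:,0]>b[0]-12].mean(0)[1]
            A=wray(o,a[0],L,.01);B=wray(o,b[0]+1,Q,.01);print(r,A,B,(A+B)/2,np.linalg.norm(A-B),np.degrees(np.arctan2(*(A-B)[1::-1])))
```

```text
[ 0.42894551 -0.23054431  0.04677235] 0.37212767324079377 [-0.16029858 -0.04745802 -0.07420369]
(129, 183, 262, 38) [ 0.43558905 -0.14944777  0.01      ] [ 0.42254212 -0.31734604  0.01      ] [ 0.42906558 -0.2333969   0.01      ] 0.16840442907598624 85.55662581453035
```

Run:
```python
from h import *
from station import env,snapshot
w=cv2.imread("pics/w4.png");s=snapshot("scene")
x=cv2.resize(w[150:340,90:420],None,fx=2.,fy=2.,interpolation=cv2.INTER_CUBIC)
y=cv2.resize(s[215:285,230:320],None,fx=5.,fy=5.,interpolation=cv2.INTER_CUBIC)[:,:]
im=np.zeros((x.shape[0]+y.shape[0]-135,665,3),np.uint8);im[:x.shape[0],:660]=x;yy=y[:im.shape[0]-x.shape[0]];im[x.shape[0]:,:450]=yy
print(im.shape);cv2.imwrite("pics/g4.png",im)
```

```text
(595, 665, 3)
```

View pics/g4.png

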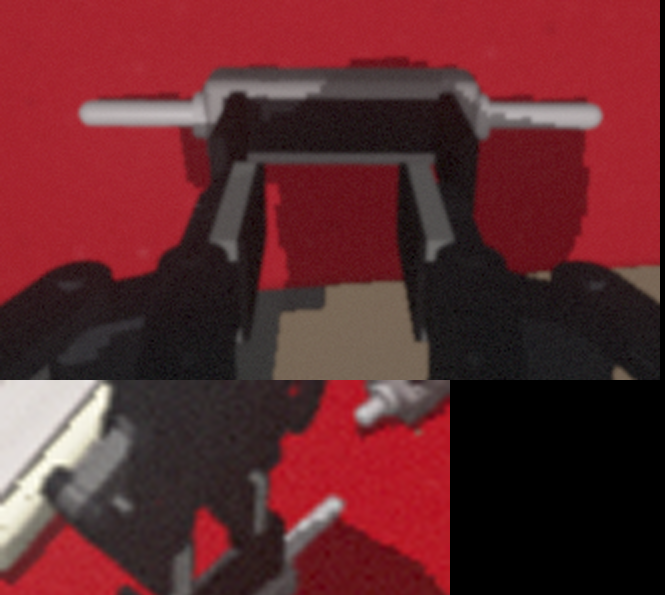

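The tabs are outside the fingers again: the pads must have popped past them, probably when pressed against the stop. I'll regrasp, cancel the vertical drag, hold short of the stop and check the rod length numerically at each step.

arm_command(plan=[0,0,-0.5,0,0,0,-0.3,0,0,-0.6,0,0,0,-0.4,0,0,-0.6,0,0,0,-0.4,0,0,-0.6,0,0,0,-0.4,0,0,-0.3,0,0,0,-0.4,0,0,0,0,0,0,1,0,0,0,0,0,0,1,0,0,0,0,0,0,1,0,0,0,0,0,0,1,0,0,0,0,0,0,1], newtons=20)

```text
clock: 8.45
position: [0.4286, -0.2303, 0.1111]
orientation: [-0.0, -0.682, 0.732, 0.001]
force: [0.6, 0.1, -0.0]
opening: 0.977
```

```bash
cat >> h.py <<'E'
def bar(save=None,z=.01):
    """rod tips of the bar seen by the wrist camera, on the plane z (rod axis height)"""
    from station import env,snapshot
    o=env.get_obs();w=snapshot("wrist")
    if save:cv2.imwrite(save,w)
    print(o["clock"],o["position"].round(4),"open",round(o["opening"],3),"F",o["force"].round(1))
    c=w[:,60:450].astype(int);m=((c[...,2]-c[...,1]<70)&(c.sum(2)>180)&(c.max(2)-c.min(2)<80)).astype(np.uint8)
    for k in cv2.findContours(m,0,1)[0]:
        k=k+[60,0];r=cv2.boundingRect(k)
        if cv2.contourArea(k)>150 and 110<r[2]<300 and r[1]>110 and r[3]<60:
            p=k[:,0];a=p[p[:,0].argmin()];b=p[p[:,0].argmax()]
            L=p[p[:,0]<a[0]+10].mean(0)[1];Q=p[p[:,0]>b[0]-10].mean(0)[1]
            A=wray(o,a[0],L,z);B=wray(o,b[0]+1,Q,z);print(r,L,Q,A.round(4),B.round(4),"mid",((A+B)/2).round(4),"len",np.linalg.norm(A-B).round(4),np.degrees(np.arctan2(*(A-B)[1::-1])).round(2))
E
python3 -c "from h import *;bar()"
```

```text
8.45 [ 0.4286 -0.2303  0.1111] open 0.977 F [ 0.6  0.1 -0. ]
(159, 161, 202, 37) 177.54166666666666 179.2608695652174 [ 0.4358 -0.1504  0.01  ] [ 0.4224 -0.3176  0.01  ] mid [ 0.4291 -0.234   0.01  ] len 0.1678 85.43
```

arm_command(plan=[0.15,-0.02,0,0,0,0.1,1,0,0,0,0,0,0,1,0,0,0.7,0,0,0,1,0,0,0.7,0,0,0,1,0,0,0.7,0,0,0,1,0,0,0.5,0,0,0,1,0,0,0.32,0,0,0,1,0,0,0,0,0,0,1,0,0,0,0,0,0,0.6,0,0,0,0,0,0,0.6])

```text
clock: 9.33
position: [0.4299, -0.2346, 0.0396]
orientation: [0.0, -0.678, 0.735, -0.001]
force: [-0.8, -0.1, 0.6]
opening: 0.797
```

arm_command(plan=[0,0,0,0,0,0,0.5,0,0,-0.03,0,0,0,0.45,0,0,-0.03,0,0,0,0.4,0,0,-0.03,0,0,0,0.35,0,0,0,0,0,0,0.35])

```text
clock: 9.75
position: [0.4296, -0.2344, 0.0417]
orientation: [0.0, -0.678, 0.735, -0.0]
force: [-0.4, -0.2, -0.6]
opening: 0.67
```

```bash
python3 -c "from h import *;bar('pics/w5.png')"
```

```text
9.75 [ 0.4296 -0.2344  0.0417] open 0.67 F [-0.4 -0.2 -0.6]
(120, 187, 268, 38) 211.7826086956522 211.04 [ 0.4354 -0.1493  0.01  ] [ 0.4222 -0.3173  0.01  ] mid [ 0.4288 -0.2333  0.01  ] len 0.1685 85.51
```

The rods stay at full length (168 mm) at a 57 mm opening, so the pads aren't touching the tabs. In the wrist view the tips also look about 36 mm farther back than stated. I'll check the shut-finger picture for tip height.

Run:
```python
from h import *
from station import snapshot
s=cv2.imread("pics/s2.png");n=snapshot("scene")
f=lambda i:cv2.resize(i[215:285,235:300],None,fx=6,fy=6,interpolation=cv2.INTER_CUBIC)
a,b=f(s),f(n)
for im,P in((a,[.4291,-.2298]),):
    for z in(.029,.047,.065):
        u=(proj("scene",P+[z])-[235,215]+.5)*6;cv2.circle(im,tuple(int(q) for q in u),3,(0,255,0),-1)
cv2.imwrite("pics/g5.png",cv2.convertScaleAbs(np.hstack([a,b]),alpha=1.8,beta=10))
```

```text
(no output)
```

View pics/g5.png

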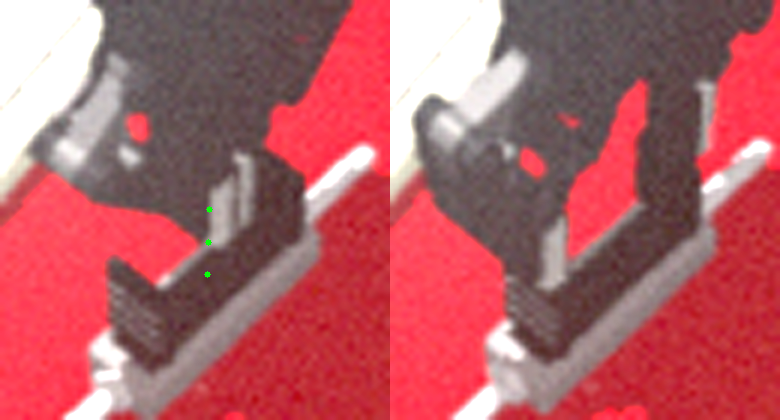

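The shut tips end at a height of about 0.05 m with the TCP at 0.043, so the fingers are about 25–35 mm shorter than stated and have been passing over the tab tops. The fix is to reopen above and go lower, watching the force.

arm_command(plan=[0,0,-0.6,0,0,0,0.35,0,0,-0.6,0,0,0,0.35,0,0,0,0,0,0,1,0,0,0,0,0,0,1,0,0,0,0,0,0,1,0.03,0,0.6,0,0,0,1,0,0,0.6,0,0,0,1,0,0,0.3,0,0,0,1,0,0,0.2,0,0,0,1,0,0,0,0,0,0,1])

```text
clock: 10.68
position: [0.4283, -0.2345, 0.0274]
orientation: [-0.001, -0.678, 0.735, 0.001]
force: [-0.6, -0.2, 0.0]
opening: 1.002
```

arm_command(plan=[0,0,0.2,0,0,0,1,0,0,0.2,0,0,0,1,0,0,0,0,0,0,1])

```text
clock: 10.93
position: [0.429, -0.2349, 0.0182]
orientation: [-0.0, -0.678, 0.735, 0.0]
force: [-0.1, -0.1, 0.2]
opening: 1.003
```

```bash
python3 -c "from h import *;bar('pics/w6.png')"
```

```text
10.9333 [ 0.429  -0.2349  0.0182] open 1.003 F [-0.1 -0.1  0.2]
(221, 311, 149, 54) 329.97777777777776 324.53333333333336 [ 0.3601 -0.2076  0.01  ] [ 0.3567 -0.3001  0.01  ] mid [ 0.3584 -0.2539  0.01  ] len 0.0926 87.88
```

arm_command(plan=[0,0,0,0,0,0,0.5,0,0,0,0,0,0,0.4,0,0,-0.03,0,0,0,0.35,0,0,-0.03,0,0,0,0.3,0,0,0,0,0,0,0.3])

```text
clock: 11.4
position: [0.4293, -0.2351, 0.0204]
orientation: [0.0, -0.678, 0.735, -0.0]
force: [0.5, -0.1, -1.4]
opening: 0.65
```

```bash
sed -i 's/w\[:,60:450\]/w[:,30:480]/;s/k=k+\[60,0\];r=/k=k+[30,0];r=/;s/110<r\[2\]<300/110<r[2]<345/' h.py; python3 -c "from h import *;bar('pics/w7.png')"
```

```text
11.4 [ 0.4293 -0.2351  0.0204] open 0.65 F [ 0.5 -0.1 -1.4]
```

Run:
```python
from h import *
w=cv2.imread("pics/w7.png");c=w.astype(int);m=((c[...,2]-c[...,1]<70)&(c.sum(2)>180)&(c.max(2)-c.min(2)<80)).astype(np.uint8)
for k in cv2.findContours(m,0,1)[0]:
    if cv2.contourArea(k)>80:print(cv2.boundingRect(k),cv2.contourArea(k))
```

```text
(97, 351, 39, 33) 744.0
(374, 350, 42, 34) 902.0
(0, 333, 23, 19) 208.0
(184, 320, 35, 33) 388.0
(223, 312, 106, 43) 3227.5
(454, 300, 58, 53) 1513.0
(212, 249, 87, 7) 425.0
(116, 199, 280, 87) 5959.5
(472, 175, 40, 45) 825.0
(152, 0, 360, 90) 22100.0
(0, 0, 92, 162) 10882.0
```

The rods now span 280 px where free would be about 299 px, so the tabs are really being pinched (about 5 mm a side at 55 mm). I'll carry on closing.

arm_command(plan=[0,0,0,0,0,0,0.2,0,0,-0.03,0,0,0,0.1,0,0,-0.03,0,0,0,0,0,0,-0.03,0,0,0,-0.1,0,0,0,0,0,0,-0.18,0,0,0,0,0,0,-0.18], newtons=25)

```text
clock: 11.95
position: [0.4293, -0.2351, 0.0226]
orientation: [-0.0, -0.678, 0.735, -0.0]
force: [-1.3, -0.4, 3.1]
opening: 0.414
```

```bash
sed -i 's/r\[3\]<60/r[3]<110/' h.py; python3 -c "from h import *;bar('pics/w8.png')"
```

```text
11.95 [ 0.4293 -0.2351  0.0226] open 0.414 F [-1.3 -0.4  3.1]
(136, 198, 240, 54) 224.04 223.96296296296296 [ 0.4338 -0.1666  0.01  ] [ 0.4227 -0.3037  0.01  ] mid [ 0.4282 -0.2352  0.01  ] len 0.1376 85.36
```

Pinched length is 137 mm, as wanted. I'll firm up the grip and lift.

arm_command(plan=[0,0,0,0,0,0,-0.4,0,0,0,0,0,0,-0.4,0,0,0,0,0,0,-0.4,0,0,-0.3,0,0,0,-0.4,0,0,-0.6,0,0,0,-0.4,0,0,-0.8,0,0,0,-0.4,0,0,-0.8,0,0,0,-0.4,0,0,-0.8,0,0,0,-0.4,0,0,-0.8,0,0,0,-0.4,0,0,-0.8,0,0,0,-0.4], newtons=40)

```text
clock: 12.83
position: [0.429, -0.2348, 0.1459]
orientation: [-0.0, -0.678, 0.735, 0.0]
force: [0.7, -0.7, -0.8]
opening: 0.364
```

arm_command(plan=[0,0,-0.8,0,0,0,-0.4,0,0,-0.8,0,0,0,-0.4,0,0,0,0,0,0,-0.4])

```text
clock: 13.08
position: [0.4314, -0.236, 0.1886]
orientation: [0.001, -0.678, 0.735, -0.003]
force: [1.4, 0.6, -0.4]
opening: 0.365
```

Run:
```python
from h import *
from station import env
z=env.get_obs()["position"][2]
bar('pics/w9.png',z=.01+z-.0226)
t=cv2.imread("pics/top.png")
hsv=cv2.cvtColor(t,cv2.COLOR_BGR2HSV)
m=cv2.inRange(hsv,(105,120,60),(130,255,255));m[:, :210]=0;m[:,300:]=0;m[:115]=0;m[185:]=0
m=cv2.morphologyEx(m,cv2.MORPH_CLOSE,np.ones((25,25)))
k=max(cv2.findContours(m,0,1)[0],key=cv2.contourArea);r=cv2.boxPoints(cv2.minAreaRect(k));P=np.array([ray("top",u+.0,v,.07) for u,v in r]);print(r.round(1),P.round(4),P.mean(0))
# white base top outline
m=((t.min(2)>110)).astype(np.uint8);m[:, :205]=0;m[:,305:]=0;m[:110]=0;m[200:]=0
k=max(cv2.findContours(m,0,1)[0],key=cv2.contourArea);r=cv2.boxPoints(cv2.minAreaRect(k));P=np.array([ray("top",u,v,.025) for u,v in r]);print(r.round(1),P.round(4),P.mean(0),np.linalg.norm(P-np.roll(P,1,0),axis=1))
```

```text
13.0833 [ 0.4314 -0.236   0.1886] open 0.365 F [ 1.4  0.6 -0.4]
[[229.8 135. ]
 [270.9 130.9]
 [274.2 164.2]
 [233.1 168.3]] [[ 0.6393 -0.2421  0.07  ]
 [ 0.6492 -0.339   0.07  ]
 [ 0.5694 -0.3468  0.07  ]
 [ 0.5595 -0.2512  0.07  ]] [ 0.60432231 -0.29476324  0.07      ]
[[208.7 122.8]
 [289.5 114.6]
 [296.7 185.7]
 [215.9 193.9]] [[ 0.6834 -0.1842  0.025 ]
 [ 0.7042 -0.386   0.025 ]
 [ 0.5253 -0.4025  0.025 ]
 [ 0.5044 -0.2062  0.025 ]] [ 0.60436063 -0.29473575  0.025     ] [0.18036739 0.2029195  0.17966246 0.19734091]
```

Run:
```python
from h import *
a=cv2.imread("pics/w8.png");b=cv2.imread("pics/w9.png")
for x in(136,340): # search each rod patch from w8 in w9
    T=a[212:236,x:x+36];S=b[190:260,x-40:x+76]
    r=cv2.minMaxLoc(cv2.matchTemplate(S,T,cv2.TM_CCOEFF_NORMED));print(r[1],np.array(r[3])+[x-40,190],(x,212))
T=a[198:212,170:340];S=b[170:250,140:370];r=cv2.minMaxLoc(cv2.matchTemplate(S,T,cv2.TM_CCOEFF_NORMED));print("housing",r[1],np.array(r[3])+[140,170])
def target(yaw,ctr,z): go([ctr[0],ctr[1],z],yaw)
target(np.radians(95.7-180),[.6043,-.2948],.20)
```

```text
0.8447984457015991 [138 211] (136, 212)
0.7068811058998108 [337 210] (340, 212)
housing 0.9190346002578735 [170 198]
turn units [-0.04 -0.02 -1.8 ] shift units [ 3.05 -6.69 -0.53]
```

The bar is held: the housing sits at the same wrist-image place as before. Moving over the shaker.

arm_command(plan=[0,0,-0.4,0,0,-0.9,-0.4,0,0,-0.1,0,0,-0.9,-0.4,0.4,-0.8,0,0,0,0,-0.4,0.4,-0.9,0,0,0,0,-0.4,0.4,-0.9,0,0,0,0,-0.4,0.4,-0.9,0,0,0,0,-0.4,0.4,-0.9,0,0,0,0,-0.4,0.4,-0.9,0,0,0,0,-0.4,0.4,-0.8,0,0,0,0,-0.4,0.25,-0.6,0,0,0,0,-0.4])

```text
clock: 13.97
position: [0.6042, -0.2945, 0.1949]
orientation: [0.0, 0.741, -0.671, -0.001]
force: [-0.5, 0.5, -0.4]
opening: 0.364
```

arm_command(plan=[0,0,0,0,0,0,-0.4,0,0,0,0,0,0,-0.4,0,0,0,0,0,0,-0.4,0,0,0,0,0,0,-0.4])

```text
clock: 14.3
position: [0.6023, -0.294, 0.1968]
orientation: [0.0, 0.741, -0.671, -0.001]
force: [-0.7, -0.2, -0.6]
opening: 0.359
```

Run:
```python
from h import *
from station import env,snapshot
import pickle
o=env.get_obs();w=snapshot("wrist");cv2.imwrite("pics/w10.png",w);pickle.dump(o,open("w10.pkl","wb"));print(o["position"],o["orientation"],o["opening"],o["force"])
go([.6043,-.2948,.0925],np.radians(95.7-180))
# where the cheek inner top edges should be, in the wrist picture
c=camera_params("wrist");H=np.linalg.inv(c["hand_eye"]);p,R=pose(o)
a=np.radians(95.7);y=np.array([np.cos(a),np.sin(a),0]);x=np.array([y[1],-y[0],0])
im=w.copy()
for s in(1,-1):
  for pts in([(-.032,.074),(.032,.074),(.032,.090),(-.032,.090)],):
    q=[]
    for dx,dy in pts:
        X=np.array([.6043,-.2948,.104])+x*dx+y*dy*s
        v=H[:3,:3]@R.inv().apply(X-p)+H[:3,3];v=c["camera_matrix"]@v;q.append(v[:2]/v[2])
    print(np.round(q,1).tolist());cv2.polylines(im,[np.int32(q)],True,(0,255,0),1)
cv2.imwrite("pics/g6.png",cv2.resize(im,(768,576)))
```

```text
[ 0.60230643 -0.2939711   0.19676976] [ 3.83727744e-04  7.41412588e-01 -6.71048864e-01 -8.05714140e-04] 0.3592463665914377 [-0.69988366 -0.1914313  -0.63351015]
turn units [0.01 0.   0.  ] shift units [ 0.04 -0.07  4.19]
[[168.3, 216.9], [161.7, 140.4], [141.1, 140.4], [149.1, 216.9]]
[[345.7, 216.7], [352.4, 140.3], [373.0, 140.3], [364.9, 216.7]]
```

View pics/g6.png

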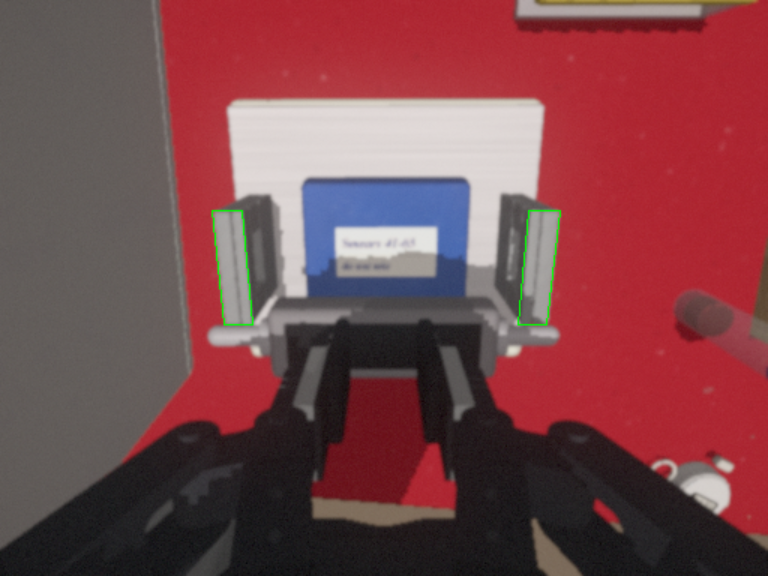

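The projected cheek tops (green) match the real ones. The bar is level, pinched and centred between the cheeks (rod tips at 210 and 558, inner cheek edges at 252 and 519 in this picture). Lowering.

arm_command(plan=[0.04,-0.07,0.4,0,0,0,-0.4,0,0,0.6,0,0,0,-0.4,0,0,0.6,0,0,0,-0.4,0,0,0.2,0,0,0,-0.4,0,0,0,0,0,0,-0.4,0,0,0,0,0,0,-0.4])

```text
clock: 14.85
position: [0.6053, -0.2951, 0.1524]
orientation: [0.0, 0.741, -0.671, -0.0]
force: [-0.4, 0.2, -0.9]
opening: 0.373
```

```bash
python3 -c "
from h import *
go([.6043,-.2948,.0925],np.radians(95.7-180))"
```

```text
turn units [0. 0. 0.] shift units [-0.02  0.04  2.4 ]
```

arm_command(plan=[-0.02,0.04,0.4,0,0,0,-0.4,0,0,0.4,0,0,0,-0.4,0,0,0.4,0,0,0,-0.4,0,0,0.4,0,0,0,-0.4,0,0,0.3,0,0,0,-0.4,0,0,0.2,0,0,0,-0.4,0,0,0.1,0,0,0,-0.4,0,0,0,0,0,0,-0.4])

```text
clock: 15.52
position: [0.604, -0.2945, 0.0966]
orientation: [0.0, 0.742, -0.671, -0.001]
force: [-0.4, 0.0, -0.2]
opening: 0.365
```

arm_command(plan=[0,0,0.08,0,0,0,-0.4,0,0,0.06,0,0,0,-0.4,0,0,0,0,0,0,-0.4])

```text
clock: 15.77
position: [0.6044, -0.2947, 0.0941]
orientation: [-0.0, 0.741, -0.671, 0.0]
force: [-1.0, 0.1, -0.3]
opening: 0.362
```

arm_command(plan=[0,0,0.06,0,0,0,-0.4,0,0,0,0,0,0,-0.4])

```text
clock: 15.93
position: [0.6048, -0.2948, 0.0934]
orientation: [-0.0, 0.741, -0.671, 0.001]
force: [-0.7, 0.6, 3.5]
opening: 0.367
```

The bar rests on the slide box (contact at 0.0934, expected 0.0925). Opening slowly, following the pads' backward swing.

arm_command(plan=[0,0,0.03,0,0,0,-0.1,0,0,0.03,0,0,0,0,0,0,0.03,0,0,0,0.1,0,0,0.03,0,0,0,0.25,0,0,0.02,0,0,0,0.4,0,0,0,0,0,0,0.5,0,0,0,0,0,0,0.7,0,0,0,0,0,0,1,0,0,0,0,0,0,1,0,0,0,0,0,0,1])

```text
clock: 16.77
position: [0.6043, -0.2946, 0.0889]
orientation: [0.0, 0.742, -0.671, -0.0]
force: [0.8, -0.2, 0.1]
opening: 1.004
```

```bash
python3 -c "
from h import *
bar('pics/w11.png',z=.08)"
```

```text
16.7667 [ 0.6043 -0.2946  0.0889] open 1.004 F [ 0.8 -0.2  0.1]
(195, 251, 122, 52) 288.42857142857144 288.83720930232556 [ 0.5597 -0.2625  0.08  ] [ 0.5666 -0.3352  0.08  ] mid [ 0.5631 -0.2988  0.08  ] len 0.0731 95.43
```

Fully open with no force. Withdrawing straight up, then away for a clear view.

arm_command(plan=[0,0,-0.3,0,0,0,1,0,0,-0.6,0,0,0,1,0,0,-0.9,0,0,0,1,0,0,-0.9,0,0,0,1,0,0,-0.9,0,0,0,1,0,0,-0.9,0,0,0,1,0,0.5,-0.6,0,0,0,1,0,0.8,0,0,0,0,1,0,0.5,0,0,0,0,1,0,0,0,0,0,0,1])

```text
clock: 17.65
position: [0.5573, -0.3005, 0.2178]
orientation: [0.001, 0.741, -0.672, 0.0]
force: [-0.3, -0.4, -1.0]
opening: 0.999
```

Run:
```python
from h import *
from station import env,snapshot
o=env.get_obs();w=snapshot("wrist");t=snapshot("top");s=snapshot("scene");cv2.imwrite("pics/w12.png",w);cv2.imwrite("pics/t12.png",t)
print(o["clock"],o["position"],o["force"],o["opening"])
c=camera_params("wrist");H=np.linalg.inv(c["hand_eye"]);p,R=pose(o)
a=np.radians(95.7);y=np.array([np.cos(a),np.sin(a),0]);x=np.array([y[1],-y[0],0])
def pw(dx,dy,z):
    v=H[:3,:3]@R.inv().apply(np.array([.6043,-.2948,z])+x*dx+y*dy-p)+H[:3,3];v=c["camera_matrix"]@v;return v[:2]/v[2]
im=w.copy()
def f(z,L): return [pw(0,L*k,z).round(1) for k in(1,-1)]
print("inner face at rod z",f(.08,.074)); print("housing ends",f(.09,.042),"tab outers",f(.13,.033))
# grey-level scan along rod line
for dy in np.arange(.040,.0765,.003):
    u=[pw(0,k*dy,.083) for k in(1,-1)];print(round(dy,3),[w[int(round(q[1])),int(round(q[0]))].tolist() for q in u])
cv2.imwrite("pics/g7.png",cv2.resize(w[60:330,90:430],None,fx=2.2,fy=2.2,interpolation=cv2.INTER_CUBIC))
```

```text
17.65 [ 0.55727617 -0.30049023  0.21776996] [-0.33296911 -0.38607812 -0.96054366] 0.9994199670671196
inner face at rod z [array([171.5, 117.6]), array([336.7, 117. ])]
housing ends [array([205.6, 118.6]), array([302.6, 118.3])] tab outers [array([209.9, 123.8]), array([298. , 123.5])]
0.04 [[158, 156, 163], [155, 154, 161]]
0.043 [[184, 182, 187], [178, 175, 182]]
0.046 [[185, 184, 189], [185, 183, 189]]
0.049 [[195, 193, 199], [193, 191, 196]]
0.052 [[196, 195, 200], [193, 190, 196]]
0.055 [[195, 194, 199], [191, 190, 196]]
0.058 [[194, 193, 199], [192, 190, 196]]
0.061 [[193, 193, 198], [193, 192, 197]]
0.064 [[192, 190, 196], [190, 189, 194]]
0.067 [[193, 191, 197], [191, 189, 195]]
0.07 [[193, 191, 197], [189, 188, 194]]
0.073 [[191, 189, 195], [190, 190, 195]]
0.076 [[102, 102, 108], [136, 136, 141]]
```

```bash
python3 - <<'E'
from h import *
w=cv2.imread("pics/w12.png");g=cv2.cvtColor(w,6)
# tabs dark profile and rod cross profiles
print([ (r,g[r,195:315:2].tolist()) for r in (112,120,128,134)])
for u in(178,190,320,330):print(u,g[98:138,u].tolist())
print("cheek/rod junction",g[117,150:185].tolist(),g[117,325:360].tolist())
E
python3 - <<'E'
import sys;sys.path.insert(0,'.')
from h import *
# short bar and rods in the top view
t=cv2.imread("pics/t12.png");c=t[205:245,270:340].astype(int);m=((c[...,2]-c[...,1]<70)|(c[...,2]<90)).astype(np.uint8)
for k in cv2.findContours(m,0,1)[0]:
    if cv2.contourArea(k)>60:print("short",cv2.minAreaRect(k+[270,205]))
E
```

```text
[(112, [205, 204, 203, 170, 161, 151, 142, 165, 164, 110, 67, 70, 58, 50, 45, 47, 51, 69, 75, 73, 69, 72, 73, 71, 71, 71, 74, 73, 70, 73, 70, 71, 70, 71, 71, 72, 70, 68, 68, 72, 67, 71, 69, 71, 64, 46, 44, 57, 67, 63, 115, 161, 160, 142, 149, 158, 153, 196, 204, 204]), (120, [176, 179, 177, 176, 186, 196, 164, 160, 161, 138, 71, 68, 55, 50, 45, 47, 57, 67, 71, 71, 68, 74, 71, 71, 71, 66, 68, 73, 69, 70, 68, 68, 67, 66, 67, 70, 69, 66, 72, 67, 69, 70, 69, 68, 57, 44, 43, 59, 65, 67, 124, 158, 154, 144, 177, 183, 165, 171, 169, 168]), (128, [209, 209, 210, 194, 124, 113, 124, 151, 158, 141, 70, 65, 54, 44, 45, 48, 57, 69, 76, 74, 75, 77, 77, 76, 73, 67, 73, 69, 67, 74, 75, 71, 71, 75, 73, 74, 69, 68, 68, 77, 78, 75, 76, 75, 67, 45, 41, 56, 62, 65, 134, 155, 150, 124, 103, 108, 165, 208, 209, 209]), (134, [210, 210, 210, 193, 129, 112, 111, 121, 121, 115, 71, 64, 62, 48, 53, 76, 83, 101, 118, 119, 117, 120, 115, 119, 119, 123, 119, 121, 120, 119, 119, 118, 114, 120, 119, 118, 120, 118, 119, 120, 119, 117, 115, 116, 107, 63, 45, 60, 64, 62, 106, 114, 113, 107, 104, 108, 176, 209, 210, 21
[... 539 characters left out ...]
, 210, 212, 213, 211, 211, 210, 211, 211, 210, 209]
330 [80, 83, 81, 84, 80, 79, 77, 79, 80, 77, 73, 75, 78, 79, 89, 116, 151, 173, 185, 191, 188, 179, 167, 150, 118, 92, 77, 75, 79, 77, 75, 76, 78, 77, 79, 79, 78, 77, 78, 77]
cheek/rod junction [168, 166, 169, 168, 165, 151, 138, 140, 156, 165, 167, 168, 164, 146, 115, 85, 76, 86, 106, 123, 145, 171, 185, 189, 190, 190, 189, 190, 190, 190, 190, 191, 191, 190, 194] [192, 191, 192, 191, 191, 191, 191, 190, 190, 192, 189, 191, 188, 183, 169, 137, 101, 79, 83, 110, 145, 162, 168, 167, 165, 160, 150, 137, 145, 162, 166, 167, 164, 163, 162]
short ((300.4906921386719, 224.56768798828125), (49.49690628051758, 13.287988662719727), 7.853313446044922)
```

```bash
python3 -c "
from station import hand_in;print(hand_in())"
```

```text
the job is handed in; nothing more can be done
None
```

I pinched the long bar, lifted it, lowered it between the shaker's cheeks onto the slide box and let go. I then pulled the arm clear and handed the job in at about 17.8 s on the robot's clock. `hand_in()` reports no verdict.

**What the last checks showed:**
- **Tabs:** they sprang back to about 60.6 mm over their outer faces. That puts the tips about 80.3 mm either side of centre, at the recess bottoms; tips stopped at the cheek faces would have left the tabs at about 48 mm.
- **Rods:** both run right up to the cheeks' inner faces, at the recess-centre height within a pixel. The tips themselves are hidden behind the cheeks, so their depth is worked out from the tabs rather than seen.
- **Short bar:** it is within about 1 px (roughly 2 mm) of where it started.
- **Arm:** it stood clear, the TCP at 0.218 m and about 50 mm off to the side, with only about 1 N of force.

**What failed or disagreed:**
- **Failed grasps:** the first three attempts did not pinch the tabs. The fingertips turned out to be about 25–35 mm shorter than stated and passed over the tab tops, pushing up on the tool with up to 19 N and moving the bar about 4 mm. I fixed this by going about 20 mm lower and checking the rod length while closing.
- **Last picture not viewed:** I reached the 12-picture limit, so the final checks come from pixel measurements only.
- **Slide box size:** in the top view it measured about 80 x 97 mm against the stated 87 x 100 mm. I relied on its centre, which matched the shaker base to within 0.1 mm.

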